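Lock the fuel pump module's cover with its slotted cam

TASK

Take the yellow driver from its grey stand, put its blade into the slot of the orange cam lock on the white pump module and turn the lock clockwise (seen from above) until it is fully home against its stop, then put the driver back upright in its stand and let go. Press and turn gently: the module sits in a soft rubber cradle that must not be wrenched round, and the plastic must not be pressed hard. Leave the other parts on the bench as they are.

Things in the scene. Friction and masses are not known exactly. Their poses are not given: they have to be found in the camera images.
- driver_grip (a point): Centre of the driver's yellow handle (loose, 0.12 kg). Handle 26 mm square, 60 mm tall, flat sides along this frame's x and y; z runs up from blade to handle. Below it a black collar 38 mm across, 5 mm thick (its top 30 mm below this point), then a 12 mm round shaft and the blade. It starts upright in the stand, resting on the collar, turned at random (up to 70 degrees)
- driver_tip (a point): Centre of the driver blade's lower edge, 77 mm below driver_grip on the driver's axis. Steel blade 18 mm wide along this frame's x, 4 mm thick along y, 8 mm tall. A black bar on top of the handle shows the blade's direction; both ways round are the same
- cam_slot (a point): Centre of the slot's black floor in the orange cam lock, a 38 mm disc on the cover's centre. Slot 22 mm long along this frame's x, 6 mm wide along y, closed at its ends, 6 mm deep (mouth 6 mm above this point, z up); both ways round are the same. The blade has 1 mm play each side, so the lock lags it by about 0.1 rad. This point sinks 3 mm as the lock turns home
- camlock (a joint): Angle of the cam lock in rad, grows clockwise seen from above: 0.05 to 0.25 at the start, hard stop (fully home) at 1.571. Turning takes about 0.15 to 0.2 N m; it stays where it is left. Home, the slot points at the two green marks on the cover
- cradle (a joint): Twist in rad of the rubber-mounted cradle with the module, clockwise positive, 0 at rest; it springs back. Its axis is the cam lock's axis. It gives about 0.25 rad per N m: about 0.04 rad while the lock turns, more once the lock is against its stop
- mount (a joint): How far (m) the black rubber mount under the cradle and module is pressed down, 0 at rest; 1 mm per 5 N, springs back. The module's white cover is 120 mm across, its top about 120 mm above the bench, with two 8 mm steel rods that rise 37 mm above it, 49 mm from the centre
- stand_hole (a point): Centre of the mouth of the 25 mm square hole in the top of the grey stand (fixed block 70 x 70 x 50 mm, top 50 mm above the bench); z up. Put back, the driver's collar rests on the stand's top: driver_tip 42 mm below this point, driver_grip 35 mm above it
- pump_center (a point): Bystander: loose upright steel pump with a black end, 38 mm across and 101 mm tall; point on its axis 45 mm up
- jar_center (a point): Bystander: loose amber jar with a black cap, 52 mm across and 70 mm tall; its centre
- seal_center (a point): Bystander: loose black rubber ring, 56 mm across and 8 mm thick, its centre; lies in a clear fixed tray 120 x 100 x 30 mm
Things that resemble listed ones, but are neither listed nor needed, are in the scene too. Leave any blue or pink look-alike of the part that bears driver_grip alone.

How it is judged:
On the way, in this order (a step that is already met when the one before it is completed fails the run):
1. the driver's blade is down in the slot of the cam lock, which is still not home (horizontal distance between driver_tip and cam_slot below 0.004 m and z of driver_tip in the frame of cam_slot below 0.003 m and value of joint camlock below 1 rad), for 0.1 s.
2. the cam lock is turned home with the blade still in the slot (horizontal distance between driver_tip and cam_slot below 0.0055 m and z of driver_tip in the frame of cam_slot below 0.005 m and value of joint camlock above 1.51 rad), for 0.1 s.
At the end, for the whole second after the job is handed in: The cam lock is home (above 1.51 rad), the cradle is back at rest (within 0.03 rad), and the driver stands let go in its stand: upright within 0.1 rad, its tip at least 37 mm down the hole and within 10 mm of the hole's centre (value of joint camlock above 1.51 rad and horizontal distance between driver_tip and stand_hole below 0.01 m and z of driver_tip in the frame of stand_hole below -0.037 m and angle between driver_grip's own z axis and vertical below 0.1 rad and horizontal distance between driver_grip and stand_hole below 0.02 m and value of joint cradle between -0.03 and 0.03 rad and velocity of joint camlock below 0.05 rad/s); the robot touches nothing.
It fails at once if the cradle is wrenched round by more than 0.13 rad (value of joint cradle above 0.13 rad or value of joint cradle below -0.13 rad).
It fails at once if the module is pressed down with more than 25 N, so that its rubber mount sinks by more than 5 mm (value of joint mount above 0.005 m).
It fails at once if the pump is moved by more than 20 mm (distance of pump_center from where it was at the start of the episode above 0.02 m).
It fails at once if the jar is moved by more than 20 mm (distance of jar_center from where it was at the start of the episode above 0.02 m).
It fails at once if the seal is moved by more than 20 mm (distance of seal_center from where it was at the start of the episode above 0.02 m).
It also fails if it takes over 66 s, if anything falls off the work surface, if the arm or the gripper's body presses on something with over 40 N, if the wrist force passes 120 N, or if a joint passes its speed limit or range.

ROBOT

A 6-joint arm with a two-finger parallel gripper is mounted at the origin on the work surface. World frame = base frame: x ahead of the robot, y to its left, z up, the work surface at z = 0. Lengths are in m, angles in rad, forces in N, time in s.
With the tool pointing down it reaches from about 0.3 to 0.85 m from the base axis. Payload 5.4 kg.
Tool frame: the origin (TCP) lies midway between the tips of the shut fingers; the grasp point (between the pads) lies 19 mm behind it; z points along the fingers, y is the line along which they close (so a half turn about z gives the same grasp; the last joint's range is limited). The gripper opens to 85 mm and grips with 20 to 120 N. Pads are 22 mm wide; open, the fingers measure 114 mm over their backs; the gripper's body (76 mm by 85 mm) begins 54 mm behind the grasp point. The pads swing forward as they close: fully open they stand 13 mm farther back than shut.
Start: joints at [-1.481, 0.158, 1.597, -0, 1.386, -0.21], TCP at [0.17, -0.549, 0.231] pointing down, gripper open.
Joint ranges: [-2.91, 2.91], [-0.94, 2.29], [0.18, 2.7], [-1.29, 4.43], [0.17, 2.64], [-3, 3]. Speed limits (rad/s): [2.57, 2.57, 3.14, 3.14, 3.14, 3.14].

INTERFACE

Orientations are given as a unit quaternion [x, y, z, w].
In Python, from station import * gives the robot as it stands.
- The arm moves only by the shell command python3 -m crank 'ROWS' [OPENING] [FORCE]. ROWS is JSON, a list of rows, each an object with "travel": the shift along the tool's x, y, z in cm, a list of three; "delta_rot": the turn, a rotation vector about the tool's x, y, z in degrees, a list of three. A call has 1 to 12 rows; each row is the pose to reach, as a shift and turn from the pose commanded when the call began, along the tool's axes at that moment; what a row does not reach only later rows make up. A row lasts 1/10 s, in which the tool goes at most 50 mm and 8.59 degrees, less where a joint would pass 70% of its speed; a pose out of reach is approached as far as the arm can. A call with a gripper value outside its range is refused whole. OPENING is the finger opening in cm, from 0 to 8.54, set as the call begins (- or left out, the last holds). The fingers move at their own pace and stop on an object; FORCE is the grip in N (left out, the last holds). Time passes only in rows, so rows that repeat a pose let the fingers close. It gives the time, the measured TCP pose, the force, the opening and the grip force at its end, in the units of the state.
- get_state(): the state, without advancing time (a new reading comes with each control period).
- capture(name): name is "side" or "top"; returns a dict with "img" (420x560x3 uint8, red, green, blue), "z_map" (420x560 float32, m along the optical axis (not along the pixel's ray), 0 where there is no reading), "K" (3x3 intrinsics, pixels), "camera_from_world" (4x4, takes a point from world to camera coordinates). Camera axes: x right, y up, looking along -z (the intrinsics and any distortion apply to the point x, -y, -z); pixel columns grow to the right and rows downward; lengths in m; the calibration is good to about 2 mm. A picture is of the moment at which its call begins.
- hand_in(): hands the job in; it is judged then, once.
Trained networks look in the newest picture that a camera, given by its name, has taken for a name from the list of things; names that differ only in an ending like _2 or _b are one class to them, and where a whole thing is asked for, a point or a joint stands for the part that bears it (a point fixed in the world has none). Each returns a list of dicts, best first, with "score" (0 to 1); they miss things now and then, are a little off and sometimes report something else, mostly with a low value. They report only what shows in the picture. A call takes as long as a camera call. They do not tell look-alikes from the thing itself.
- outline_of(camera, name): "mask" (420x560 bool, what is visible of it) and "bbox" ([left, top, right, bottom] in pixels, round what is visible of it).
- tip_of(camera, name): "position" ([column, row] in pixels: a listed point, or the origin of a listed thing).
The state is a dict: "time": time; "q": joint angles; "dq": joint speeds; "joint_efforts": joint torques, N m; "position": TCP position; "ee_rot": TCP orientation; "ft_force": force on the tool from outside, world axes, zero at the start; "wrist_torque": the same for the moment, N m; "finger_gap": finger opening in m; "grasp_force": force on a finger pad.
Only numpy, scipy, OpenCV 4.12 (cv2) and the standard library are available. Lean on these libraries where they do the work, as an engineer would, in place of code of your own. Each camera call takes 0.05 s, during which the arm holds its last target. There are 200 camera calls.

## Working session

There is one attempt and no reset: what is moved stays moved. The work goes in short steps, Python scripts to look and compute and a shell command to move; the robot and the scene stay as the last step left them, time stands still between calls to the robot, and variables do not carry over. Pictures are saved under pics/ and viewed, at most 10 in all, crops included, and the job is handed in when it is done.

```bash
ls; mkdir -p pics; cat > h.py <<'E'
from station import *
import numpy as np, cv2
from scipy.spatial.transform import Rotation as R
def snap(cam,fn=None):
    c=capture(cam)
    if fn: cv2.imwrite('pics/'+fn,c['img'][:,:,::-1])
    return c
def w2p(c,p):
    q=c['camera_from_world']@np.r_[p,1]; x=c['K']@np.array([q[0],-q[1],-q[2]]); return x[:2]/x[2]
def ray(c,px):
    d=np.linalg.inv(c['K'])@np.array([px[0],px[1],1.]); T=np.linalg.inv(c['camera_from_world'])
    return T[:3,3], T[:3,:3]@np.array([d[0],-d[1],-d[2]])
def at_z(c,px,z):
    o,d=ray(c,px); return o+d*(z-o[2])/d[2]
def by_depth(c,px):
    u,v=int(round(px[0])),int(round(px[1])); w=c['z_map'][max(v-1,0):v+2,max(u-1,0):u+2]; w=w[w>0]
    o,d=ray(c,px); return o+d*np.median(w) if len(w) else None
def tri(a,b):
    A=[];B=[]
    for o,d in (a,b):
        d=d/np.linalg.norm(d);P=np.eye(3)-np.outer(d,d);A.append(P);B.append(P@o)
    return np.linalg.lstsq(np.vstack(A),np.hstack(B),rcond=None)[0]
E
python3 - <<'E'
from h import *
np.set_printoptions(precision=4,suppress=True)
s=get_state();print(s['position'],s['ee_rot'],s['time'])
C={}
for cam in('top','side'):
    C[cam]=snap(cam,cam+'1.png'); c=C[cam]
    print(cam,np.linalg.inv(c['camera_from_world'])[:3],c['K'][0])
    for n in('driver_grip','driver_tip','cam_slot','stand_hole','pump_center','jar_center','seal_center'):
        for r in tip_of(cam,n)[:4]:
            print(n,round(r['score'],2),np.array(r['position']),by_depth(c,r['position']))
E
```

```text
pics
[ 0.1697 -0.5487  0.2303] [ 0.9888  0.1493  0.0001 -0.001 ] 0.0
top [[ 0.0208  0.9895 -0.1427  0.4621]
 [-0.9996  0.0232  0.0149  0.0065]
 [ 0.0181  0.1423  0.9897  0.9394]] [380.0959   0.     277.8168]
driver_grip 0.83 [406.7 292.8] [ 0.4133 -0.2887  0.1057]
driver_grip 0.61 [409.2 204. ] [ 0.6089 -0.3008  0.1028]
driver_grip 0.57 [399.3 247.6] [ 0.5101 -0.2726  0.113 ]
driver_tip 0.77 [393.8 292.9] [ 0.409  -0.2797  0.046 ]
driver_tip 0.51 [398.5 209.1] [ 0.6063 -0.2965  0.0432]
driver_tip 0.15 [400.8 247.1] [ 0.5113 -0.2757  0.1136]
cam_slot 0.58 [289.8 225.1] [ 0.5521 -0.032   0.1298]
stand_hole 0.94 [397.1 248.1] [ 0.5094 -0.2705  0.1047]
pump_center 0.65 [199.2 147.8] [0.7325 0.179  0.0852]
jar_center 0.69 [353.7 148. ] [ 0.7467 -0.1839  0.0697]
seal_center 0.63 [150.1 256.5] [0.4816 0.3008 0.0034]
side [[-0.8393  0.4262 -0.3374  0.2837]
 [-0.5436 -0.6486  0.5328  0.4694]
 [ 0.0083  0.6306  0.7761  0.7979]] [462.9029   0.     282.4595]
driver_grip 0.69 [378.3 129.8] [ 0.508  -0.2713  0.1052]
driver_grip 0.65 [425.7 147.6] [ 0.4019 -0.2837  0.0989]
driver_grip 0.65 [343.3 107.9] [ 0.6098 -0.3023  0.097 ]
driver_tip 0.82 [411.3 172.5] [ 0.4158 -0.2948  0.0005]
driver_tip 0.63 [340.1 134.1] [ 0.6109 -0.3082  0.0093]
cam_slot 0.61 [298.9 180. ] [ 0.5659 -0.0341  0.1308]
stand_hole 0.9 [377.2 141.4] [ 0.5045 -0.2712  0.0721]
pump_center 0.63 [159.  246.3] [0.7292 0.1965 0.0598]
pump_center 0.28 [266.  127.6] [ 0.7385 -0.1745  0.0689]
jar_center 0.81 [265.1 133. ] [ 0.741  -0.1737  0.0513]
seal_center 0.57 [235.7 372.4] [0.4842 0.2924 0.0043]
```

View pics/top1.png

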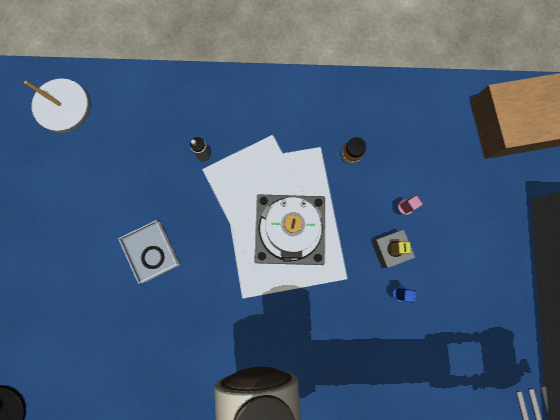

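```bash
python3 - <<'E'
import cv2,numpy as np
a=cv2.imread('pics/top1.png')[170:320,350:450];b=cv2.imread('pics/side1.png')[80:230,280:460];c=cv2.imread('pics/top1.png')[175:275,240:340]
f=lambda i,k:cv2.resize(i,None,fx=k,fy=k,interpolation=cv2.INTER_CUBIC)
o=np.zeros((600,800,3),np.uint8)
A=f(a,3);B=f(b,2.5);C=f(c,2.2)
o[:450,:300]=A;o[:375,310:760]=B;o[378:598,310:530]=C
cv2.imwrite('pics/crop1.png',o)
E
```

```text
(no output)
```

View pics/crop1.png

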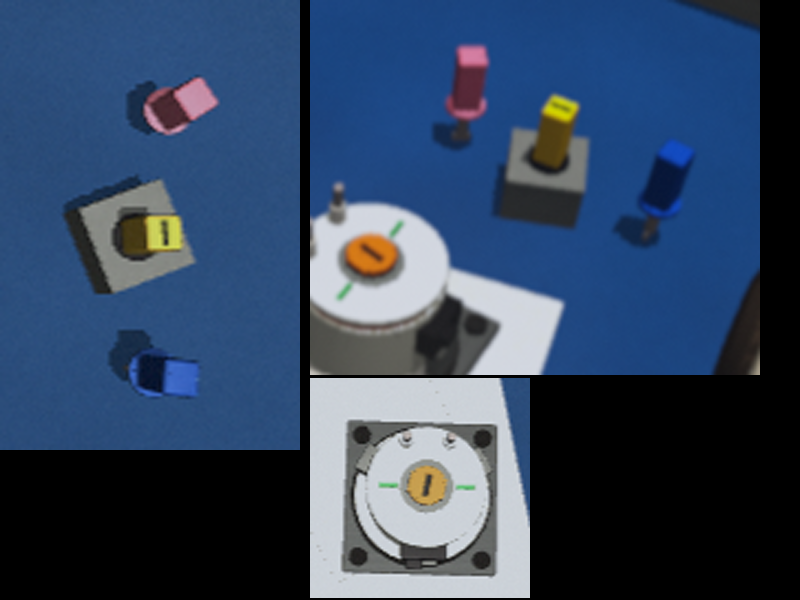

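The yellow driver stands in the grey stand at top-image (400,247). The look-alikes are pink at (409,204) and blue at (404,295), so the yellow one in the stand is the target. The orange lock is at (292,224), with its slot near vertical and the green marks left and right of it. Next I measure these precisely.

```bash
cat > m.py <<'E'
from h import *
np.set_printoptions(precision=4,suppress=True)
def cloud(c):
    v,u=np.mgrid[0:420,0:560]; Z=c['z_map']; K=c['K']
    P=np.stack([(u-K[0,2])/K[0,0]*Z,-(v-K[1,2])/K[1,1]*Z,-Z,np.ones_like(Z)],-1)
    return (P@np.linalg.inv(c['camera_from_world']).T)[...,:3]
def blobs(m): 
    n,l,s,_=cv2.connectedComponentsWithStats(m.astype(np.uint8)); 
    return l==1+np.argmax(s[1:,4])
def ori(c,m,z):
    ys,xs=np.nonzero(m); p=np.array([at_z(c,(x,y),z)[:2] for x,y in zip(xs,ys)])
    d=p-p.mean(0); w,V=np.linalg.eigh(d.T@d); v=V[:,1]; return p.mean(0),np.degrees(np.arctan2(v[1],v[0]))%180,np.sqrt(w/len(p))
def measure(cam,c):
    P=cloud(c); h=cv2.cvtColor(c['img'],cv2.COLOR_RGB2HSV).astype(int); H,S,V=h[...,0],h[...,1],h[...,2]
    out={}
    near=lambda x,y,r:np.hypot(P[...,0]-x,P[...,1]-y)<r
    yl=(abs(H-28)<6)&(S>120)&(V>60)&near(.51,-.275,.06)
    if yl.any():
        zt=np.percentile(P[yl][:,2],95); top=yl&(P[...,2]>zt-.006)
        hull=cv2.convexHull(np.argwhere(top)[:,::-1].astype(np.int32)); f=np.zeros(H.shape,np.uint8);cv2.fillConvexPoly(f,hull,1);f=f>0
        rect=cv2.minAreaRect(np.array([at_z(c,q[0],zt)[:2] for q in hull],np.float32))
        print(cam,'handle top z',zt,'n',f.sum(),'ctr',P[f].mean(0),'rect',rect)
        b=f&(V<V[top].mean()*.6); print('  bar',b.sum(),ori(c,b,zt) if b.sum()>3 else '')
    st=(S<60)&near(.51,-.275,.07)&(abs(P[...,2]-.05)<.006)
    if st.any():
        hull=cv2.convexHull(np.argwhere(st)[:,::-1].astype(np.int32)); z=np.median(P[st][:,2])
        print(cam,'stand z',z,cv2.minAreaRect(np.array([at_z(c,q[0],z)[:2] for q in hull],np.float32)))
    og=(abs(H-14)<8)&(S>150)&(V>90)&near(.555,-.033,.05)
    if og.any():
        og=blobs(og); z=np.median(P[og][:,2]); hull=cv2.convexHull(np.argwhere(og)[:,::-1].astype(np.int32)); f=np.zeros(H.shape,np.uint8);cv2.fillConvexPoly(f,hull,1)
        f=f>0; p=np.array([at_z(c,q[0],z)[:2] for q in hull],np.float32)
        print(cam,'lock z',z,'ctr',cv2.minEnclosingCircle(p)); sl=f&(V<110); sl=cv2.erode(f.astype(np.uint8),np.ones((3,3)))>0; sl=sl&(V<.65*np.median(V[og])); print('  slot',sl.sum(),ori(c,sl,z-.004) if sl.sum()>3 else '')
    g=(abs(H-65)<15)&(S>100)&near(.555,-.033,.07)
    if g.any(): print(cam,'green',g.sum(),ori(c,g,np.median(P[g][:,2])),np.median(P[g][:,2]))
    rods=near(.555,-.033,.062)&(P[...,2]>.145)
    for q in cv2.connectedComponentsWithStats(rods.astype(np.uint8))[3][1:]: print(cam,'rod',q,by_depth(c,q))
E
python3 - <<'E'
from m import *
for cam in('top','side'): measure(cam,capture(cam))
E
```

```text
top handle top z 0.11639087875097899 n 140 ctr [ 0.5103 -0.2794  0.1199] rect ((0.510434627532959, -0.2806040644645691), (0.024058857932686806, 0.024662217125296593), 88.60232543945312)
  bar 21 (array([ 0.5108, -0.2769]), np.float64(108.81374481704495), array([0.0054, 0.0075]))
top stand z 0.049427181130822784 ((0.5120777487754822, -0.2827998399734497), (0.0699399933218956, 0.072165846824646), 21.534393310546875)
top lock z 0.13017448566356438 ctr ((0.5558268427848816, -0.03869078680872917), 0.01846986822783947)
  slot 25 (array([ 0.556 , -0.0383]), np.float64(168.10978164722815), array([0.0015, 0.0062]))
top green 17 (array([ 0.5562, -0.0415]), np.float64(89.47048256900423), array([0.0008, 0.0383])) 0.12225118605035967
top rod [283.5 201. ] [ 0.5993 -0.0167  0.1576]
top rod [303.7143 201.5   ] [ 0.5994 -0.059   0.1573]
side handle top z 0.11724951191995306 n 105 ctr [ 0.511  -0.2811  0.1145] rect ((0.5101312398910522, -0.27864527702331543), (0.02544751577079296, 0.02730814553797245), 5.962228298187256)
  bar 0 
side stand z 0.050385509226330505 ((0.5120235085487366, -0.28055092692375183), (0.06937622278928757, 0.07604750245809555), 21.49432945251465)
side lock z 0.13083360963518498 ctr ((0.5554665327072144, -0.03616097569465637), 0.019533349201083183)
  slot 17 (array([ 0.5583, -0.0413]), np.float64(167.12022266053816), array([0.0012, 0.0056]))
side green 9 (array([ 0.5569, -0.0259]), np.float64(89.86139101007234), array([0.0005, 0.0357])) 0.1228643902878922
side rod [290.8966 156.2414] [ 0.5993 -0.0573  0.1566]
side rod [278.5161 170.3871] [ 0.5996 -0.0146  0.1557]
```

```bash
python3 - <<'E'
from m import *
# orthorectify each view at the handle-top / lock-top planes, 0.25 mm/px; world +x up, +y left
o=np.zeros((480,640,3),np.uint8)
for j,cam in enumerate(('top','side')):
    c=capture(cam)
    for i,(ctr,z) in enumerate((((.511,-.280),.1155),((.5555,-.0375),.1305))):
        n=160; s=.00025
        yy,xx=np.mgrid[0:n,0:n]; px=np.array([w2p(c,(ctr[0]-(y-n/2)*s,ctr[1]-(x-n/2)*s,z)) for y,x in zip(yy.ravel(),xx.ravel())]).reshape(n,n,2).astype(np.float32)
        im=cv2.remap(c['img'],px[...,0],px[...,1],cv2.INTER_CUBIC)
        o[i*240:i*240+240,j*320:j*320+240]=cv2.resize(im,(240,240))[:,:,::-1]
cv2.imwrite('pics/ortho.png',o)
E
```

```text
(no output)
```

View pics/ortho.png

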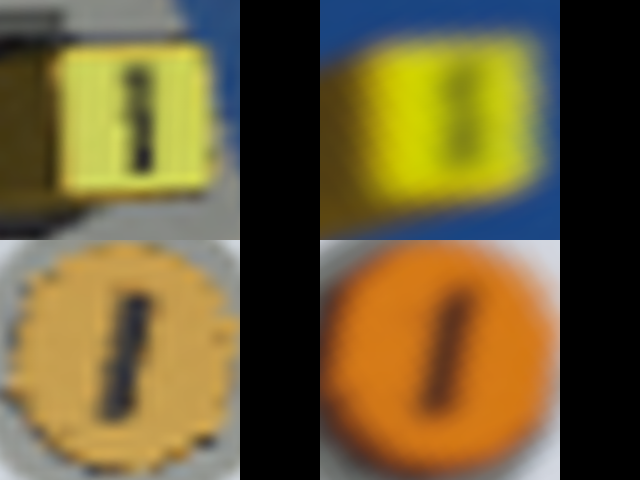

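Reading the rectified views: the driver's axis is at about (0.511, -0.283) with its blade at +2°. The slot centre is at about (0.5567, -0.0388) at -12°. I'll move above the driver.

```bash
cat > go.py <<'E'
import sys
from h import *
def go(p,yaw):
    s=get_state(); r=R.from_quat(s['ee_rot']); 
    t=R.from_euler('z',yaw,degrees=True)*R.from_euler('x',180,degrees=True)
    print('pos',np.round(s['position'],4),'z-axis',np.round(r.as_matrix()[:,2],3),'yaw',np.round(np.degrees(np.arctan2(*r.as_matrix()[[1,0],0])),2),'F',np.round(s['ft_force'],1),'tau',np.round(s['wrist_torque'],2),'t',round(s['time'],2),'gap',round(s['finger_gap'],4))
    print('travel cm',np.round(r.inv().apply(np.array(p)-s['position'])*100,2),'rot',np.round((r.inv()*t).as_rotvec(degrees=True),2))
if __name__=='__main__': go([float(v) for v in sys.argv[1:4]],float(sys.argv[4]))
E
python3 go.py .511 -.2832 .16 92
r='x'; python3 -m crank '[{"travel":[40.4,-15.3,7],"delta_rot":[0,0,-74.8]},{"travel":[40.4,-15.3,7],"delta_rot":[0,0,-74.8]},{"travel":[40.4,-15.3,7],"delta_rot":[0,0,-74.8]},{"travel":[40.4,-15.3,7],"delta_rot":[0,0,-74.8]},{"travel":[40.4,-15.3,7],"delta_rot":[0,0,-74.8]},{"travel":[40.4,-15.3,7],"delta_rot":[0,0,-74.8]},{"travel":[40.4,-15.3,7],"delta_rot":[0,0,-74.8]},{"travel":[40.4,-15.3,7],"delta_rot":[0,0,-74.8]},{"travel":[40.4,-15.3,7],"delta_rot":[0,0,-74.8]},{"travel":[40.4,-15.3,7],"delta_rot":[0,0,-74.8]},{"travel":[40.4,-15.3,7],"delta_rot":[0,0,-74.8]},{"travel":[40.4,-15.3,7],"delta_rot":[0,0,-74.8]}]' 5
python3 go.py .511 -.2832 .066 92
```

```text
pos [ 0.1698 -0.5493  0.2313] z-axis [ 0. -0. -1.] yaw 17.18 F [ 1.4  0.2 -0.1] tau [ 0.02 -0.    0.01] t 1.0 gap 0.0853
travel cm [ 40.46 -15.35   7.13] rot [  0.     0.   -74.82]
time: 2.2
position: [0.5101, -0.2846, 0.1615]
ee_rot: [0.695, 0.719, -0.0, 0.0]
ft_force: [0.4, -0.0, -0.4]
finger_gap: 0.0503
grasp_force: 0.0
pos [ 0.5101 -0.2846  0.1615] z-axis [-0.    -0.001 -1.   ] yaw 91.9 F [ 0.4 -0.  -0.4] tau [ 0.   -0.04  0.01] t 2.2 gap 0.0503
travel cm [0.15 0.1  9.55] rot [-0.01  0.03 -0.1 ]
```

```bash
python3 -m crank '[{"travel":[0.1,0.1,3],"delta_rot":[0,0,0]},{"travel":[0.1,0.1,6],"delta_rot":[0,0,0]},{"travel":[0.1,0.1,8],"delta_rot":[0,0,0]},{"travel":[0.1,0.1,9.4],"delta_rot":[0,0,0]},{"travel":[0.1,0.1,9.4],"delta_rot":[0,0,0]},{"travel":[0.1,0.1,9.4],"delta_rot":[0,0,0]}]'
python3 go.py .511 -.2832 .066 92
python3 -m crank '[{"travel":[0,0,0],"delta_rot":[0,0,0]},{"travel":[0,0,0],"delta_rot":[0,0,0]},{"travel":[0,0,0],"delta_rot":[0,0,0]},{"travel":[0,0,0],"delta_rot":[0,0,0]},{"travel":[0,0,0],"delta_rot":[0,0,0]},{"travel":[0,0,0],"delta_rot":[0,0,0]},{"travel":[0,0,0],"delta_rot":[0,0,0]},{"travel":[0,0,0],"delta_rot":[0,0,0]}]' 1.5 90
python3 go.py .511 -.2832 .066 92
```

```text
time: 2.8
position: [0.5117, -0.2837, 0.0682]
ee_rot: [0.695, 0.719, 0.0, 0.001]
ft_force: [1.2, 0.5, 1.0]
finger_gap: 0.0501
grasp_force: 0.0
pos [ 0.5117 -0.2837  0.0682] z-axis [ 0.001 -0.001 -1.   ] yaw 91.91 F [1.2 0.5 1. ] tau [ 0.02 -0.05 -0.02] t 2.8 gap 0.0501
travel cm [ 0.05 -0.07  0.22] rot [ 0.05  0.05 -0.09]
time: 3.6
position: [0.5126, -0.2838, 0.0691]
ee_rot: [0.695, 0.719, -0.0, 0.002]
ft_force: [-0.3, -0.4, 6.1]
finger_gap: 0.0252
grasp_force: 88.8
pos [ 0.5126 -0.2838  0.0691] z-axis [ 0.002 -0.002 -1.   ] yaw 91.99 F [-0.3 -0.4  6.1] tau [-0.04  0.13 -0.05] t 3.6 gap 0.0252
travel cm [ 0.07 -0.16  0.31] rot [ 0.13  0.14 -0.01]
```

```bash
python3 -m crank '[{"travel":[0,0,-2],"delta_rot":[0,0,0]},{"travel":[0,0,-5],"delta_rot":[0,0,0]},{"travel":[0,0,-9],"delta_rot":[0,0,0]},{"travel":[0,0,-13],"delta_rot":[0,0,0]},{"travel":[0,0,-16],"delta_rot":[0,0,0]},{"travel":[0,0,-17],"delta_rot":[0,0,0]},{"travel":[0,0,-17],"delta_rot":[0,0,0]}]'
python3 go.py .5567 -.0393 .23 78
```

```text
time: 4.3
position: [0.5121, -0.2831, 0.2383]
ee_rot: [0.695, 0.719, 0.0, 0.001]
ft_force: [0.5, 0.0, -1.4]
finger_gap: 0.0251
grasp_force: 88.3
pos [ 0.5121 -0.2831  0.2383] z-axis [ 0.002 -0.002 -1.   ] yaw 91.99 F [ 0.5  0.  -1.4] tau [-0.03  0.01 -0.  ] t 4.3 gap 0.0251
travel cm [24.22  5.3   0.8 ] rot [ 0.12  0.08 13.99]
```

```bash
python3 -m crank '[{"travel":[4,1,0],"delta_rot":[0,0,3]},{"travel":[8,2,0],"delta_rot":[0,0,6]},{"travel":[12,3,0],"delta_rot":[0,0,9]},{"travel":[16,4,0],"delta_rot":[0,0,12]},{"travel":[20,5,0],"delta_rot":[0,0,14]},{"travel":[23,5.2,0],"delta_rot":[0,0,14]},{"travel":[24.2,5.3,0.8],"delta_rot":[0,0,14]},{"travel":[24.2,5.3,0.8],"delta_rot":[0,0,14]},{"travel":[24.2,5.3,0.8],"delta_rot":[0,0,14]}]'
python3 - <<'E'
from m import *
from go import go
go((.5567,-.0388,.23),78)
o=[]
for cam in('side','top'):
    c=capture(cam)
    for n in('driver_tip','driver_grip','cam_slot'):
        for r in tip_of(cam,n)[:2]: print(cam,n,round(r['score'],2),np.array(r['position']))
    s=get_state(); P=s['position']; 
    for nm,q in(('tip',P-[0,0,.058]),('grip',P+[0,0,.019]),('slot',(.5567,-.0388,.1245))): print(' predicted',nm,w2p(c,q))
    u,v=map(int,w2p(c,P-[0,0,.05])); o.append(cv2.resize(c['img'][v-75:v+75,u-66:u+66],None,fx=3,fy=4 and 3,interpolation=cv2.INTER_CUBIC))
cv2.imwrite('pics/over.png',np.hstack(o)[:,:,::-1])
E
```

```text
time: 5.2
position: [0.5552, -0.0399, 0.2274]
ee_rot: [0.777, 0.629, -0.001, -0.001]
ft_force: [0.3, 0.7, -1.8]
finger_gap: 0.0252
grasp_force: 88.4
pos [ 0.5552 -0.0399  0.2274] z-axis [-0.003  0.    -1.   ] yaw 77.96 F [ 0.3  0.7 -1.8] tau [-0.03 -0.02 -0.04] t 5.2 gap 0.0252
travel cm [ 0.14  0.12 -0.26] rot [-0.18  0.03 -0.04]
side driver_tip 0.96 [412.8 172.4]
side driver_tip 0.57 [340.2 137.5]
side driver_grip 0.86 [425.1 146.6]
side driver_grip 0.83 [307.4 134.6]
side cam_slot 0.63 [299.2 181.1]
side cam_slot 0.21 [306.1 166.6]
 predicted tip [306.0313 165.5825]
 predicted grip [308.1863 135.0063]
 predicted slot [304.1919 182.6026]
top driver_tip 0.8 [397.6 208.2]
top driver_tip 0.78 [392.5 290.8]
top driver_grip 0.75 [408.2 202.5]
top driver_grip 0.64 [407.8 294.3]
top cam_slot 0.51 [287.5 229.1]
 predicted tip [294.6207 220.9332]
 predicted grip [297.2143 215.8863]
 predicted slot [292.8503 223.3422]
```

View pics/over.png

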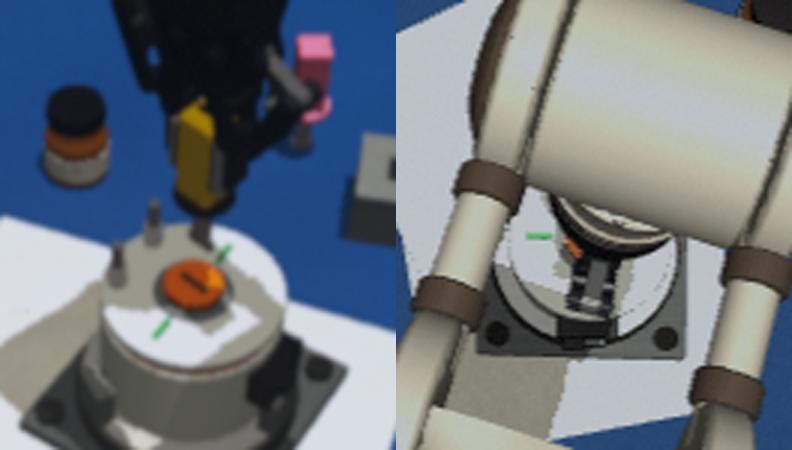

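The side view shows the driver held upright over the lock, its blade near pixel (307,168). The arm hides it from the top camera, so I'll fit the shaft and collar from side depth.

```bash
cat > fit.py <<'E'
from m import *
from scipy.optimize import least_squares
def shaft(n=3):
    s=get_state(); p0=np.array(s['position']); cs=[capture('side') for _ in range(n)]; c=cs[0]
    Z=np.median([k['z_map'] for k in cs],0); c['z_map']=Z; P=cloud(c)
    near=np.hypot(P[...,0]-p0[0],P[...,1]-p0[1])<.03
    rows=[]
    for lo,hi,rad,nm in((-.053,-.035,.006,'shaft'),(-.0165,-.0125,.019,'collar')):
        m=near&(P[...,2]>p0[2]+lo)&(P[...,2]<p0[2]+hi); q=P[m]
        if len(q)<6: print(nm,'few',len(q)); continue
        f=least_squares(lambda x:np.hypot(q[:,0]-x[0],q[:,1]-x[1])-rad,p0[:2]+[.0,.0],loss='soft_l1',f_scale=.001)
        # silhouette: mid column per row
        v,u=np.nonzero(m); mid=np.mean([ (u[v==k].min()+u[v==k].max())/2 for k in np.unique(v)]); 
        print(nm,len(q),'ctr',f.x,'rms',np.sqrt(np.mean(f.fun**2)),'midcol',mid,'vmid',v.mean(),'width',np.mean([np.ptp(u[v==k])+1 for k in np.unique(v)]))
        print('   pred col for TCP axis',w2p(c,np.r_[p0[:2],P[m][:,2].mean()]))
    h=cv2.cvtColor(c['img'],cv2.COLOR_RGB2HSV).astype(int)
    og=blobs((abs(h[...,0]-14)<8)&(h[...,1]>150)&(h[...,2]>60)&(np.hypot(P[...,0]-.5557,P[...,1]+.038)<.04)&(P[...,2]<.14)); 
    v,u=np.nonzero(og); print('lock cols',u.min(),u.max(),'rows',v.min(),v.max(),'mean',P[og].mean(0),'pred',w2p(c,(.5567,-.0388,.130)),w2p(c,(.5567,-.0388,.1305)))
    z=np.median(P[og][:,2]); hull=cv2.convexHull(np.argwhere(og)[:,::-1].astype(np.int32)); print('lock z',z,cv2.minEnclosingCircle(np.array([at_z(c,k[0],z)[:2] for k in hull],np.float32)))
    return c,P
if __name__=='__main__':
    c,P=shaft(); print(get_state()['position'])
    im=c['img'][110:210,245:365]; cv2.imwrite('pics/side_z.png',cv2.resize(im,None,fx=6,fy=6,interpolation=cv2.INTER_CUBIC)[:,:,::-1])
E
python3 fit.py
```

```text
shaft 47 ctr [ 0.5559 -0.0402] rms 0.0010508441178749333 midcol 306.55555555555554 vmid 162.7659574468085 width 5.222222222222222
   pred col for TCP axis [306.1333 160.9972]
collar 94 ctr [ 0.5573 -0.0422] rms 0.0024562923144468085 midcol 305.45454545454544 vmid 153.41489361702128 width 14.454545454545455
   pred col for TCP axis [306.9805 148.8841]
lock cols 294 314 rows 174 189 mean [ 0.5561 -0.0368  0.1302] pred [304.321  180.7267] [304.3328 180.5553]
lock z 0.13063945960458323 ((0.5556036829948425, -0.03702618554234505), 0.020251283422112465)
[ 0.5562 -0.0393  0.2294]
```

View pics/side_z.png

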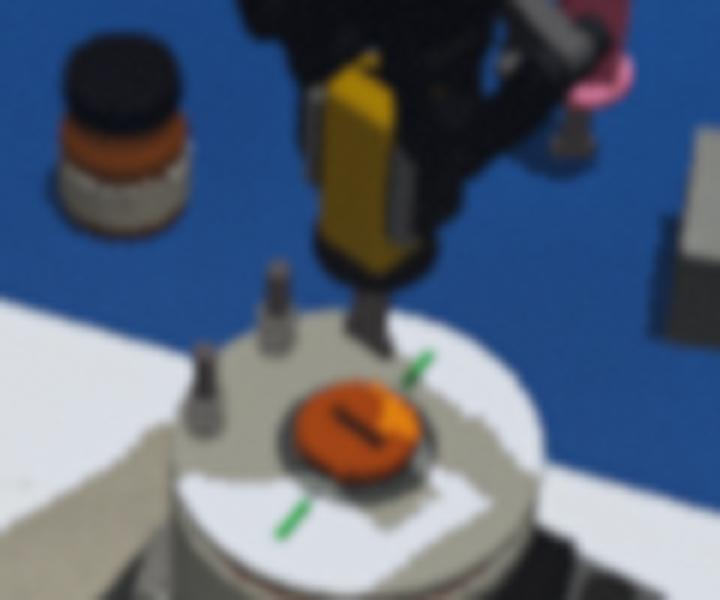

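```bash
python3 -m crank '[{"travel":[0.05,0.1,1],"delta_rot":[0,0,0]},{"travel":[0.05,0.1,2],"delta_rot":[0,0,0]},{"travel":[0.05,0.1,2.8],"delta_rot":[0,0,0]},{"travel":[0.05,0.1,3.2],"delta_rot":[0,0,0]},{"travel":[0.05,0.1,3.2],"delta_rot":[0,0,0]},{"travel":[0.05,0.1,3.2],"delta_rot":[0,0,0]}]'
python3 fit.py; python3 go.py .5567 -.0388 .1945 78
python3 - <<'E'
import cv2
i=cv2.imread('pics/side_z.png')  # crop 245:365,110:210 at x6
cv2.imwrite('pics/side_z2.png',cv2.resize(i[240:540,180:580],None,fx=2,fy=2))
E
```

```text
time: 6.35
position: [0.5573, -0.0389, 0.1974]
ee_rot: [0.777, 0.629, 0.0, 0.0]
ft_force: [-0.4, 0.2, -0.4]
finger_gap: 0.0252
grasp_force: 88.4
shaft 44 ctr [ 0.557  -0.0394] rms 0.0008154028300299684 midcol 304.72222222222223 vmid 174.11363636363637 width 5.333333333333333
   pred col for TCP axis [304.6128 172.4358]
collar 85 ctr [ 0.5583 -0.0418] rms 0.002345543187442082 midcol 303.375 vmid 165.75294117647059 width 11.583333333333334
   pred col for TCP axis [305.3677 161.3552]
lock cols 294 314 rows 175 189 mean [ 0.5549 -0.0345  0.13  ] pred [304.321  180.7267] [304.3328 180.5553]
lock z 0.13048321348478548 ((0.5558514595031738, -0.036886025220155716), 0.019976047798991203)
[ 0.5576 -0.0389  0.1979]
pos [ 0.5576 -0.0389  0.1979] z-axis [ 0.001 -0.    -1.   ] yaw 77.98 F [ 0.  -0.  -1.8] tau [ 0.03 -0.02  0.02] t 6.5 gap 0.0247
travel cm [-0.   -0.09  0.34] rot [ 0.06  0.   -0.02]
```

View pics/side_z2.png

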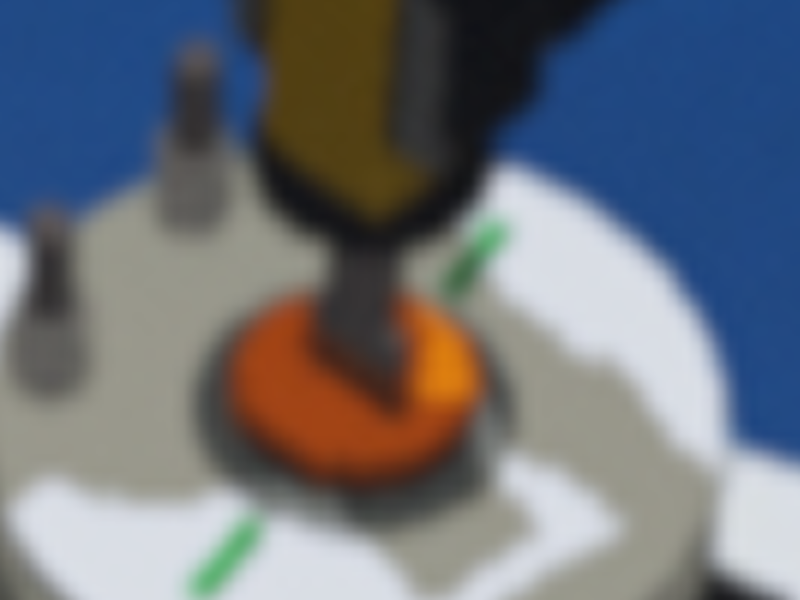

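The blade now hangs just above the slot and lines up laterally: blade and disc centre are both near pixel column 304.8. I'll probe down gently and watch the force.

```bash
python3 -m crank '[{"travel":[0,-0.03,0.3],"delta_rot":[0,0,0]},{"travel":[0,-0.03,0.6],"delta_rot":[0,0,0]},{"travel":[0,-0.03,0.75],"delta_rot":[0,0,0]},{"travel":[0,-0.03,0.75],"delta_rot":[0,0,0]}]'
python3 go.py .5567 -.0388 .1855 78
```

```text
time: 6.9
position: [0.5567, -0.0387, 0.1893]
ee_rot: [0.777, 0.629, -0.0, -0.0]
ft_force: [1.1, 0.3, -1.4]
finger_gap: 0.025
grasp_force: 88.4
pos [ 0.5567 -0.0387  0.1893] z-axis [-0.001  0.    -1.   ] yaw 77.98 F [ 1.1  0.3 -1.4] tau [ 0.01 -0.03  0.02] t 6.9 gap 0.025
travel cm [-0.01  0.01  0.38] rot [-0.05 -0.   -0.02]
```

```bash
python3 -m crank '[{"travel":[0,0,0.1],"delta_rot":[0,0,0]},{"travel":[0,0,0.2],"delta_rot":[0,0,0]},{"travel":[0,0,0.2],"delta_rot":[0,0,0]}]'
python3 -m crank '[{"travel":[0,0,0.1],"delta_rot":[0,0,0]},{"travel":[0,0,0.1],"delta_rot":[0,0,0]}]'
python3 go.py .5567 -.0388 .1855 78
```

```text
time: 7.2
position: [0.5569, -0.0388, 0.1877]
ee_rot: [0.777, 0.629, -0.0, -0.0]
ft_force: [-0.5, -0.7, -1.5]
finger_gap: 0.0254
grasp_force: 88.4
time: 7.4
position: [0.5569, -0.0388, 0.1867]
ee_rot: [0.777, 0.629, -0.0, -0.0]
ft_force: [0.0, -0.0, -2.0]
finger_gap: 0.0251
grasp_force: 88.4
pos [ 0.5569 -0.0388  0.1867] z-axis [-0.  0. -1.] yaw 77.98 F [ 0. -0. -2.] tau [ 0.02  0.03 -0.01] t 7.4 gap 0.0251
travel cm [-0.01 -0.02  0.12] rot [-0.01 -0.   -0.02]
```

Still no contact, so the blade is probably entering the slot. I'll keep going until it touches.

```bash
python3 -m crank '[{"travel":[0,0,0.1],"delta_rot":[0,0,0]},{"travel":[0,0,0.1],"delta_rot":[0,0,0]}]'
python3 -m crank '[{"travel":[0,0,0.1],"delta_rot":[0,0,0]},{"travel":[0,0,0.1],"delta_rot":[0,0,0]}]'
python3 go.py .5567 -.0388 .1855 78
```

```text
time: 7.6
position: [0.5569, -0.0388, 0.1857]
ee_rot: [0.777, 0.629, -0.0, -0.0]
ft_force: [0.2, 0.8, -0.7]
finger_gap: 0.0251
grasp_force: 88.4
time: 7.8
position: [0.557, -0.0388, 0.1851]
ee_rot: [0.777, 0.629, 0.0, 0.0]
ft_force: [-0.6, 0.7, 0.9]
finger_gap: 0.025
grasp_force: 88.6
pos [ 0.557  -0.0388  0.1851] z-axis [ 0. -0. -1.] yaw 77.98 F [-0.6  0.7  0.9] tau [0.08 0.2  0.06] t 7.8 gap 0.025
travel cm [-0.01 -0.03 -0.04] rot [ 0.01 -0.   -0.02]
```

```bash
python3 -m crank '[{"travel":[0,0,0],"delta_rot":[0,0,3]},{"travel":[0,0,0],"delta_rot":[0,0,6]},{"travel":[0,0,0.0],"delta_rot":[0,0,9]},{"travel":[0,0,0.02],"delta_rot":[0,0,12]},{"travel":[0,0,0.03],"delta_rot":[0,0,15]},{"travel":[0,0,0.05],"delta_rot":[0,0,18]},{"travel":[0,0,0.05],"delta_rot":[0,0,20]}]'
python3 go.py .5567 -.0388 .1855 78
python3 - <<'E'
from h import *
c=capture('side'); cv2.imwrite('pics/turn.png',cv2.resize(c['img'][140:205,265:350],None,fx=8,fy=8,interpolation=cv2.INTER_CUBIC)[:,:,::-1])
E
```

```text
time: 8.5
position: [0.5575, -0.0387, 0.1849]
ee_rot: [0.875, 0.484, 0.001, 0.0]
ft_force: [0.8, 1.1, 0.6]
finger_gap: 0.0251
grasp_force: 88.7
pos [ 0.5575 -0.0387  0.1849] z-axis [ 0.002  0.    -1.   ] yaw 57.89 F [0.8 1.1 0.6] tau [ 0.18 -0.13  0.1 ] t 8.5 gap 0.0251
travel cm [-0.05 -0.06 -0.06] rot [  0.08  -0.04 -20.11]
```

View pics/turn.png

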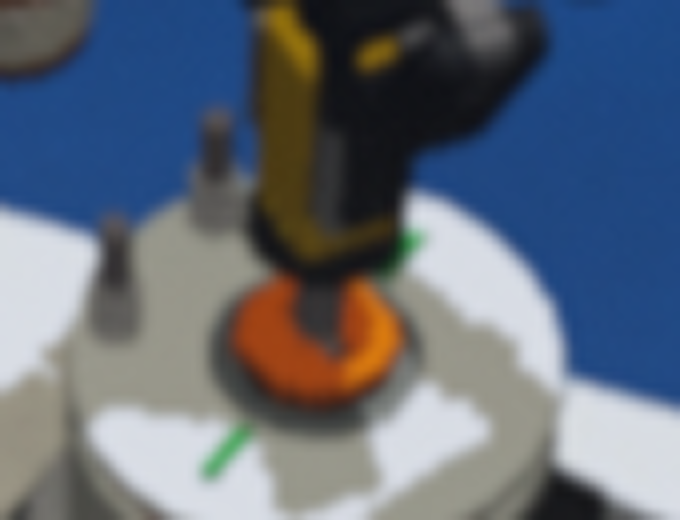

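The blade sits in the slot at crop pixel (322,325), so I'll keep turning and follow the lock down as it sinks.

```bash
python3 -m crank '[{"travel":[0,0,0.02],"delta_rot":[0,0,4]},{"travel":[0,0,0.03],"delta_rot":[0,0,8]},{"travel":[0,0,0.05],"delta_rot":[0,0,12]},{"travel":[0,0,0.06],"delta_rot":[0,0,16]},{"travel":[0,0,0.08],"delta_rot":[0,0,20]},{"travel":[0,0,0.1],"delta_rot":[0,0,24]}]'
python3 go.py .5567 -.0388 .1835 -8
python3 -m crank '[{"travel":[0,0,0.02],"delta_rot":[0,0,4]},{"travel":[0,0,0.03],"delta_rot":[0,0,8]},{"travel":[0,0,0.05],"delta_rot":[0,0,12]},{"travel":[0,0,0.06],"delta_rot":[0,0,16]},{"travel":[0,0,0.08],"delta_rot":[0,0,20]},{"travel":[0,0,0.1],"delta_rot":[0,0,24]}]'
python3 go.py .5567 -.0388 .1825 -8
```

```text
time: 9.15
position: [0.5577, -0.0388, 0.184]
ee_rot: [0.957, 0.291, 0.001, 0.0]
ft_force: [0.2, 0.9, 0.7]
finger_gap: 0.0249
grasp_force: 88.7
pos [ 0.5577 -0.0388  0.184 ] z-axis [ 0.002 -0.    -1.   ] yaw 33.87 F [0.2 0.9 0.7] tau [ 0.07 -0.22  0.15] t 9.15 gap 0.0249
travel cm [-0.08 -0.06  0.05] rot [ 4.000e-02 -1.100e-01  4.187e+01]
time: 9.75
position: [0.5578, -0.039, 0.1832]
ee_rot: [0.996, 0.086, 0.001, 0.0]
ft_force: [0.3, -0.1, 1.5]
finger_gap: 0.025
grasp_force: 88.8
pos [ 0.5578 -0.039   0.1832] z-axis [ 0.002 -0.001 -1.   ] yaw 9.87 F [ 0.3 -0.1  1.5] tau [ 0.05 -0.17  0.21] t 9.75 gap 0.025
travel cm [-0.11 -0.04  0.07] rot [ 0.04 -0.14 17.87]
```

```bash
python3 -m crank '[{"travel":[0,0,0.02],"delta_rot":[0,0,4]},{"travel":[0,0,0.03],"delta_rot":[0,0,8]},{"travel":[0,0,0.04],"delta_rot":[0,0,11]},{"travel":[0,0,0.05],"delta_rot":[0,0,14]},{"travel":[0,0,0.05],"delta_rot":[0,0,14]}]'
python3 go.py .5567 -.0388 .1825 -8
python3 -m crank '[{"travel":[0,0,0.01],"delta_rot":[0,0,1]},{"travel":[0,0,0.01],"delta_rot":[0,0,2]},{"travel":[0,0,0.01],"delta_rot":[0,0,2]}]'
python3 go.py .5567 -.0388 .1825 -8
```

```text
time: 10.25
position: [0.5578, -0.0391, 0.1826]
ee_rot: [0.999, -0.035, 0.001, 0.0]
ft_force: [1.0, 0.2, 2.0]
finger_gap: 0.0251
grasp_force: 88.8
pos [ 0.5578 -0.0391  0.1826] z-axis [ 0.002 -0.001 -1.   ] yaw -3.99 F [1.  0.2 2. ] tau [-0.1  -0.27  0.24] t 10.25 gap 0.0251
travel cm [-0.11 -0.02  0.01] rot [ 0.04 -0.14  4.01]
time: 10.55
position: [0.5577, -0.0391, 0.1823]
ee_rot: [0.999, -0.053, 0.001, 0.0]
ft_force: [2.8, -1.2, 3.1]
finger_gap: 0.0247
grasp_force: 89.0
pos [ 0.5577 -0.0391  0.1823] z-axis [ 0.002 -0.001 -1.   ] yaw -6.03 F [ 2.8 -1.2  3.1] tau [-0.2  -0.59  0.1 ] t 10.55 gap 0.0247
travel cm [-0.1  -0.02 -0.02] rot [ 0.03 -0.12  1.97]
```

```bash
python3 -m crank '[{"travel":[0,0,0],"delta_rot":[0,0,0.5]},{"travel":[0,0,0],"delta_rot":[0,0,1]},{"travel":[0,0,0],"delta_rot":[0,0,1]}]' >/dev/null
python3 go.py .5567 -.0388 .1825 -8
python3 -m crank '[{"travel":[0,0,0],"delta_rot":[0,0,0.5]},{"travel":[0,0,0],"delta_rot":[0,0,1]},{"travel":[0,0,0],"delta_rot":[0,0,1]}]' >/dev/null
python3 - <<'E'
from m import *
from go import go
go((.5567,-.0388,.1825),-8)
t=[]
for i in range(6):
    c=capture('side'); t.append(get_state()['wrist_torque'][2])
print(t)
measure('side',c)
cv2.imwrite('pics/home.png',cv2.resize(c['img'][140:205,265:350],None,fx=8,fy=8,interpolation=cv2.INTER_CUBIC)[:,:,::-1])
E
```

```text
pos [ 0.5575 -0.0391  0.1822] z-axis [ 0.002 -0.001 -1.   ] yaw -7.04 F [ 4.5 -1.8  3.8] tau [-0.4  -0.8   0.15] t 10.85 gap 0.0253
travel cm [-0.09 -0.02 -0.03] rot [ 0.02 -0.1   0.96]
pos [ 0.5575 -0.039   0.1821] z-axis [ 0.001 -0.001 -1.   ] yaw -8.04 F [ 4.5 -2.7  5.1] tau [-0.59 -1.07  0.16] t 11.15 gap 0.0249
travel cm [-0.08 -0.01 -0.04] rot [ 0.02 -0.08 -0.04]
[np.float64(0.12279793330391643), np.float64(0.17280063904512208), np.float64(0.128119808037627), np.float64(0.1363797654707609), np.float64(0.089730507673518), np.float64(0.11983789637740573)]
side stand z 0.05023580145116768 ((0.5121300220489502, -0.28085562586784363), (0.06939014047384262, 0.07573062181472778), 21.494340896606445)
side lock z 0.12707333000250287 ctr ((0.5566070675849915, -0.03726702556014061), 0.020509572699666023)
  slot 45 (array([ 0.5612, -0.0457]), np.float64(115.88531402228219), array([0.0033, 0.006 ]))
side green 9 (array([ 0.5573, -0.0438]), np.float64(89.34739863658814), array([0.0006, 0.0404])) 0.12002244943934504
side rod [309.682    7.1478] [0.5355 0.017  0.5124]
side rod [279.   8.] [0.5
[... 186 characters left out ...]
85 0.4997]
side rod [283.  17.] [0.5646 0.0299 0.4967]
side rod [287.  16.] [0.5589 0.03   0.4999]
side rod [277.  18.] [0.5758 0.0262 0.49  ]
side rod [290.  18.] [0.5549 0.0294 0.4983]
side rod [278.   23.5] [0.5744 0.026  0.4829]
side rod [283.  24.] [0.5651 0.029  0.4868]
side rod [293.  24.] [0.5502 0.0298 0.4922]
side rod [294.25  26.25] [0.5483 0.0298 0.4898]
side rod [302.  24.] [0.5388 0.0278 0.4949]
side rod [308.2783  94.4395] [ 0.5442 -0.0094  0.3613]
side rod [281.  26.] [0.5684 0.0283 0.4827]
side rod [279.5  31.5] [0.5711 0.0276 0.4738]
side rod [294.  30.] [0.5486 0.0296 0.4845]
side rod [282.  32.] [0.5666 0.0288 0.4752]
side rod [278.5455 170.    ] [ 0.6009 -0.0166  0.1541]
```

View pics/home.png

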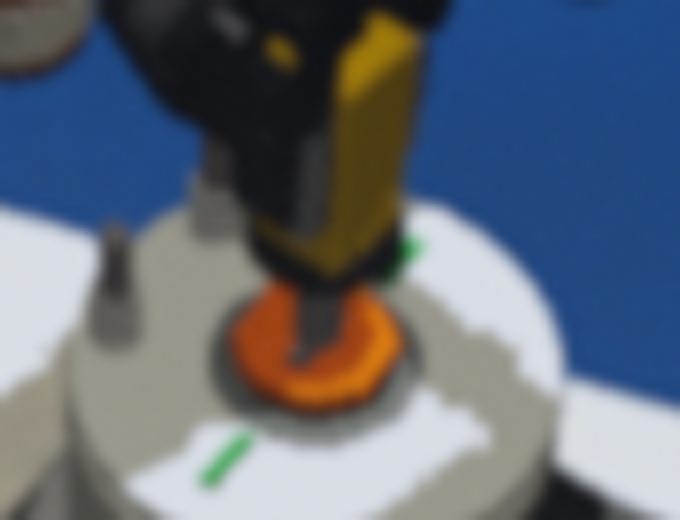

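```bash
python3 -m crank '[{"travel":[0.03,0.01,0],"delta_rot":[0,0,0]},{"travel":[0.05,0.03,-0.02],"delta_rot":[0,0,0]},{"travel":[0.05,0.03,-0.02],"delta_rot":[0,0,0]}]' >/dev/null
python3 go.py .5567 -.0388 .1825 -8
python3 -m crank '[{"travel":[0,0,0],"delta_rot":[0,0,1]},{"travel":[0,0,0],"delta_rot":[0,0,2]},{"travel":[0,0,0],"delta_rot":[0,0,2]}]' >/dev/null
python3 - <<'E'
from h import *
from go import go
go((.5567,-.0388,.1825),-10)
t=[]
for i in range(6):
    c=capture('side'); s=get_state(); t.append(np.r_[s['wrist_torque'],s['ft_force']])
print(np.mean(t,0).round(2))
E
```

```text
pos [ 0.5575 -0.0391  0.182 ] z-axis [ 0.  0. -1.] yaw -8.03 F [ 4.6 -1.2  5.2] tau [-0.43 -1.    0.13] t 11.75 gap 0.0253
travel cm [-0.09 -0.02 -0.05] rot [-0.01 -0.01 -0.03]
pos [ 0.5575 -0.0391  0.1819] z-axis [ 0.  0. -1.] yaw -10.06 F [ 5.  -1.4  3.6] tau [-0.38 -1.12  0.16] t 12.05 gap 0.0247
travel cm [-0.08 -0.02 -0.06] rot [-0.   -0.01 -0.06]
[-0.33 -1.1   0.13  4.53 -1.25  4.29]
```

```bash
cat > tw.py <<'E'
from h import *
ref=cv2.imread('pics/side1.png')[:,:,::-1].astype(np.float32)
def gc(im):
    w=np.clip(im[...,1]-np.maximum(im[...,0],im[...,2])-15,0,None); w=w[188:206,284:302]; v,u=np.mgrid[188:206,284:302]; return np.array([(u*w).sum(),(v*w).sum()])/w.sum()
def twist(n=5):
    im=np.mean([capture('side')['img'].astype(np.float32) for _ in range(n)],0); d=gc(im)-gc(ref)
    # near green at world offset (0,+r): twist moves it +x
    c=capture('side'); p=at_z(c,gc(ref),.1225); ctr=np.array([.556,-.038]); r=p[:2]-ctr
    t=np.array([r[1],-r[0]]); J=w2p(c,np.r_[p[:2]+t*.01,p[2]])-w2p(c,p); Jz=w2p(c,p-[0,0,.001])-w2p(c,p)
    x=np.linalg.solve(np.c_[J/.01,Jz/.001],d); print('green shift',d.round(2),'twist',x[0].round(3),'sink mm',(x[1]*1e3).round(2)); return im
if __name__=='__main__':
    twist(); s=get_state(); print(s['wrist_torque'],s['ft_force'],s['time'])
E
python3 tw.py
```

```text
green shift [-0.42  0.72] twist 0.023 sink mm 2.77
[-0.3351029  -1.11899988  0.16747273] [ 4.62606843 -1.04047622  4.43142375] 12.65
```

```bash
python3 -m crank '[{"travel":[0,0,0],"delta_rot":[0,0,1]},{"travel":[0,0,0],"delta_rot":[0,0,2]},{"travel":[0,0,-0.02],"delta_rot":[0,0,2]}]' >/dev/null
python3 tw.py
python3 -m crank '[{"travel":[0,0,0],"delta_rot":[0,0,1]},{"travel":[0,0,0],"delta_rot":[0,0,2]},{"travel":[0,0,-0.02],"delta_rot":[0,0,2]}]' >/dev/null
python3 tw.py; python3 go.py .5567 -.0388 .1825 -8
```

```text
green shift [-0.47  0.77] twist 0.026 sink mm 3.0
[-0.34302192 -1.20566382  0.09762558] [ 4.29265771 -0.84473806  4.42057845] 13.25
green shift [-0.6   0.64] twist 0.034 sink mm 2.81
[-0.40412834 -1.15041879  0.20647715] [ 5.73808234 -1.24155779  3.75268719] 13.85
pos [ 0.5574 -0.0391  0.1821] z-axis [ 0.  0. -1.] yaw -14.02 F [ 5.7 -1.2  3.8] tau [-0.4  -1.15  0.21] t 13.85 gap 0.0249
travel cm [-0.08 -0.02 -0.04] rot [-0.   -0.   -6.02]
```

```bash
python3 - <<'E'
from tw import *
im=twist(8)
a=cv2.resize(np.clip(im[125:200,265:350],0,255).astype(np.uint8),None,fx=8,fy=8,interpolation=cv2.INTER_CUBIC)
cv2.imwrite('pics/home2.png',a[:,:,::-1])
E
```

```text
green shift [-0.6   0.63] twist 0.034 sink mm 2.79
```

View pics/home2.png

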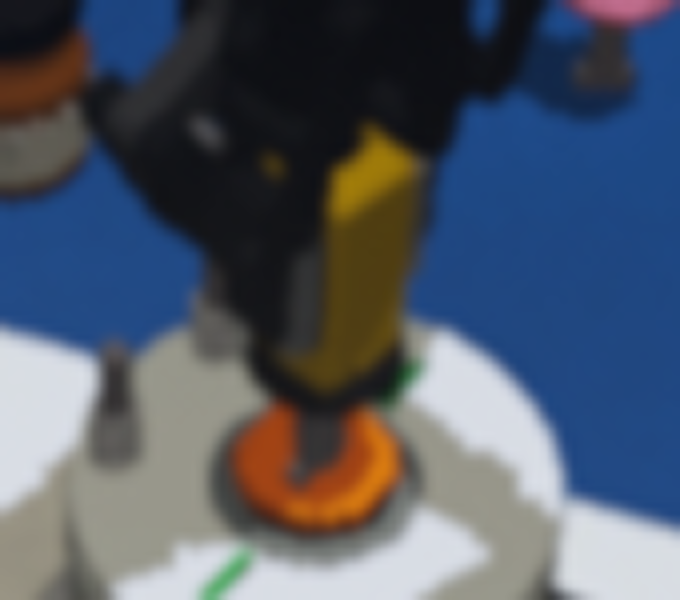

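```bash
python3 - <<'E'
from tw import *
c=capture('side')
f=lambda u,v,z:at_z(c,(265+u/8-.44,125+v/8-.44),z)[:2]
for a,b,z in (((278,355),(325,392),.175),((325,392),(400,350),.175),((297,472),(345,425),.13),((205,595),(250,553),.1215),((228,574),(405,380),.1215),((330,218),(418,165),.232)):
    d=f(*b,z)-f(*a,z); print(a,b,np.degrees(np.arctan2(d[1],d[0])).round(1),np.hypot(*d).round(4))
E
```

```text
(278, 355) (325, 392) 165.8 0.0152
(325, 392) (400, 350) -110.6 0.0217
(297, 472) (345, 425) -95.7 0.019
(205, 595) (250, 553) -97.3 0.0166
(228, 574) (405, 380) -92.9 0.0755
(330, 218) (418, 165) -107.6 0.0252
```

```bash
python3 -m crank '[{"travel":[0,0,0],"delta_rot":[0,0,1]},{"travel":[0,0,0],"delta_rot":[0,0,2]},{"travel":[0,0,0],"delta_rot":[0,0,3]},{"travel":[0,0,0],"delta_rot":[0,0,3]}]' >/dev/null
python3 tw.py
python3 -m crank '[{"travel":[0,0,0],"delta_rot":[0,0,1]},{"travel":[0,0,0],"delta_rot":[0,0,2]},{"travel":[0,0,0],"delta_rot":[0,0,3]},{"travel":[0,0,0],"delta_rot":[0,0,3]}]' >/dev/null
python3 tw.py; python3 go.py .5567 -.0388 .1825 -8
```

```text
green shift [-0.84  0.07] twist 0.049 sink mm 1.53
[-0.39989483 -1.19042741  0.22102089] [ 4.91298222 -2.37927604  3.49061123] 15.05
green shift [-1.22  0.01] twist 0.072 sink mm 1.95
[-0.4165504  -1.17167294  0.43435251] [ 4.54362472 -1.77020407  3.33626048] 15.75
pos [ 0.5574 -0.0392  0.1821] z-axis [ 0. -0. -1.] yaw -19.99 F [ 4.5 -1.8  3.3] tau [-0.42 -1.17  0.43] t 15.75 gap 0.025
travel cm [-0.08 -0.01 -0.04] rot [ 1.000e-02 -0.000e+00 -1.199e+01]
```

Wrist torque rose from 0.2 to 0.43 N m and the twist is growing, so the lock is against its stop. I'll back off into the play.

```bash
python3 -m crank '[{"travel":[0,0,0],"delta_rot":[0,0,-3]},{"travel":[0,0,0],"delta_rot":[0,0,-6]},{"travel":[0,0,0],"delta_rot":[0,0,-8]},{"travel":[0,0,0],"delta_rot":[0,0,-8]}]' >/dev/null
python3 tw.py
python3 -m crank '[{"travel":[0,0,0],"delta_rot":[0,0,-2]},{"travel":[0,0,0],"delta_rot":[0,0,-4]},{"travel":[0,0,0],"delta_rot":[0,0,-4]}]' >/dev/null
python3 tw.py; python3 go.py .5567 -.0388 .1825 -8
```

```text
green shift [-0.25  0.75] twist 0.013 sink mm 2.58
[-0.41740051 -1.21954246  0.11154196] [ 5.51011686 -2.44540493  3.17909345] 16.45
green shift [-0.1   1.04] twist 0.003 sink mm 3.19
[-0.32264911 -1.06839104  0.01811092] [ 4.88679203 -1.64064704  2.38150775] 17.05
pos [ 0.5573 -0.0391  0.1821] z-axis [-0.  0. -1.] yaw -8.05 F [ 4.9 -1.6  2.4] tau [-0.32 -1.07  0.02] t 17.05 gap 0.0248
travel cm [-0.06 -0.02 -0.04] rot [-0.01  0.02 -0.05]
```

```bash
python3 -m crank '[{"travel":[0,0,-0.3],"delta_rot":[0,0,0]},{"travel":[0,0,-0.7],"delta_rot":[0,0,0]},{"travel":[0,0,-1.5],"delta_rot":[0,0,0]},{"travel":[0,0,-3],"delta_rot":[0,0,0]},{"travel":[0,0,-5],"delta_rot":[0,0,0]},{"travel":[0,0,-7],"delta_rot":[0,0,0]},{"travel":[0,0,-7],"delta_rot":[0,0,0]}]'
python3 - <<'E'
from m import *
from go import go
c=capture('side'); measure('side',c); go((.5121,-.2835,.25),-8)
i=cv2.resize(c['img'][110:205,255:360],None,fx=6,fy=6,interpolation=cv2.INTER_CUBIC); cv2.imwrite('pics/lift.png',i[:,:,::-1])
E
python3 tw.py
```

```text
time: 17.75
position: [0.5581, -0.0393, 0.2554]
ee_rot: [0.998, -0.07, 0.002, 0.0]
ft_force: [-0.2, 0.6, -1.4]
finger_gap: 0.0253
grasp_force: 88.8
side stand z 0.05017968820575647 ((0.5117601752281189, -0.2799902558326721), (0.06926728785037994, 0.07791465520858765), 21.314607620239258)
side lock z 0.12787170431243727 ctr ((0.5554913282394409, -0.03666061535477638), 0.01998344250023365)
  slot 14 (array([ 0.559 , -0.0417]), np.float64(92.9910628193147), array([0.0012, 0.0047]))
side green 8 (array([ 0.5567, -0.0191]), np.float64(89.4831597460068), array([0.0005, 0.0338])) 0.1206748124581043
side rod [310.7594  64.0732] [ 0.5411 -0.0052  0.4178]
side rod [290.7857 156.9643] [ 0.5998 -0.0579  0.1538]
side rod [278.5    170.5833] [ 0.6003 -0.0156  0.1537]
pos [ 0.5574 -0.0391  0.2534] z-axis [ 0.001 -0.    -1.   ] yaw -8.02 F [-0.1  0.7 -2.4] tau [-0.   -0.01 -0.  ] t 17.8 gap 0.0249
travel cm [-1.07 24.83  0.35] rot [ 0.01 -0.04 -0.02]
green shift [-0.05  0.92] twist 0.0 sink mm 2.77
[-0.01186757  0.0337989  -0.01387327] [ 0.34980536 -0.2885989  -2.03106417] 18.1
```

View pics/lift.png

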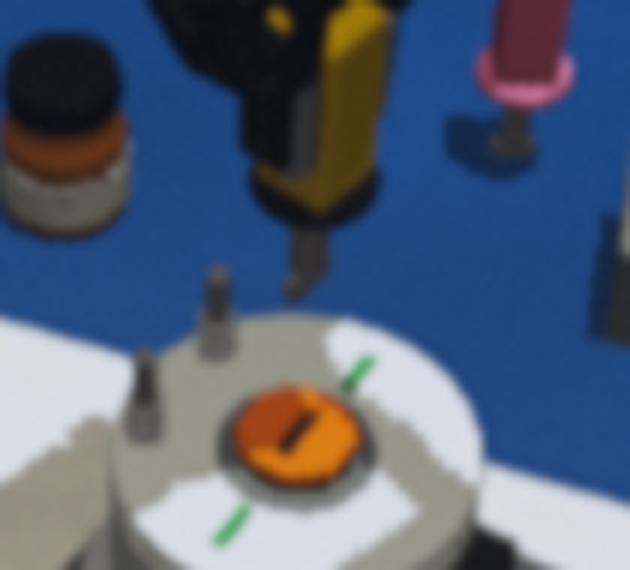

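The slot now lies along the green marks, from crop pixel (283,447) to (315,412), so the lock is home. I'll go back above the stand.

```bash
python3 -m crank '[{"travel":[-0.1,3,0],"delta_rot":[0,0,0]},{"travel":[-0.3,7,0],"delta_rot":[0,0,0]},{"travel":[-0.5,11,0],"delta_rot":[0,0,0]},{"travel":[-0.7,15,0],"delta_rot":[0,0,0]},{"travel":[-0.9,19,0],"delta_rot":[0,0,0]},{"travel":[-1,22,0],"delta_rot":[0,0,0]},{"travel":[-1.05,24.2,0],"delta_rot":[0,0,0]},{"travel":[-1.05,24.8,0],"delta_rot":[0,0,0]},{"travel":[-1.05,24.8,0],"delta_rot":[0,0,0]}]' >/dev/null
python3 - <<'E'
from m import *
from go import go
go((.5125,-.2833,.068),-8)
measure('top',capture('top'))
E
```

```text
pos [ 0.5121 -0.2835  0.2517] z-axis [-0.001  0.001 -1.   ] yaw -8.09 F [ 0.7  0.3 -0.8] tau [ 0.02 -0.01  0.04] t 19.0 gap 0.0251
travel cm [ 0.06 -0.   18.37] rot [-0.06  0.06 -0.09]
top handle top z 0.2863550736442751 n 18 ctr [ 0.4976 -0.2736  0.2945] rect ((0.49774712324142456, -0.27758270502090454), (0.020826224237680435, 0.0012042487505823374), 85.56163787841797)
  bar 4 (array([ 0.499 , -0.2768]), np.float64(91.24318487192299), array([   nan, 0.0019]))
top stand z 0.04924546634820692 ((0.5123037695884705, -0.2833081781864166), (0.07013299316167831, 0.07137362658977509), 21.26822280883789)
top lock z 0.12718560896985687 ctr ((0.5560595989227295, -0.03787550330162048), 0.018426181748509407)
  slot 22 (array([ 0.5568, -0.0375]), np.float64(88.61091722500025), array([0.0014, 0.0062]))
top green 18 (array([ 0.5566, -0.0307]), np.float64(90.21928743408424), array([0.0008, 0.0368])) 0.11868317898675568
top rod [283.5 201. ] [ 0.5996 -0.0168  0.1559]
top rod [303.7143 201.5714] [ 0.5995 -0.0592  0.1554]m.py:12: RuntimeWarning: invalid value encountered in sqrt
  d=p-p.mean(0); w,V=np.linalg.eigh(d.T@d); v=V[:,1]; return p.mean(0),np.degrees(np.arctan2(v[1],v[0]))%180,np.sqrt(w/len(p))
```

The top view puts the slot at 88.6° and the green marks at 90.2°, which confirms it. Now I'll lower the driver into the stand.

```bash
python3 -m crank '[{"travel":[0.05,0,4],"delta_rot":[0,0,0]},{"travel":[0.05,0,8],"delta_rot":[0,0,0]},{"travel":[0.05,0,11],"delta_rot":[0,0,0]},{"travel":[0.05,0,13],"delta_rot":[0,0,0]},{"travel":[0.05,0,14],"delta_rot":[0,0,0]},{"travel":[0.05,0,14.8],"delta_rot":[0,0,0]},{"travel":[0.05,0,15.5],"delta_rot":[0,0,0]},{"travel":[0.05,0,15.5],"delta_rot":[0,0,0]}]'
python3 go.py .5125 -.2833 .0695 -8
```

```text
time: 19.85
position: [0.5129, -0.2826, 0.0968]
ee_rot: [0.998, -0.07, -0.0, -0.0]
ft_force: [-0.4, -0.2, -2.0]
finger_gap: 0.0249
grasp_force: 89.0
pos [ 0.5129 -0.2826  0.0968] z-axis [-0.  0. -1.] yaw -7.97 F [-0.4 -0.2 -2. ] tau [-0.08  0.04 -0.01] t 19.85 gap 0.0249
travel cm [-0.03  0.08  2.73] rot [-0.02  0.03  0.03]
```

Tip is 14 mm into the hole with no contact. I'll continue down.

```bash
python3 -m crank '[{"travel":[0,0.05,0.7],"delta_rot":[0,0,0]},{"travel":[0,0.05,1.4],"delta_rot":[0,0,0]},{"travel":[0,0.05,2],"delta_rot":[0,0,0]},{"travel":[0,0.05,2.4],"delta_rot":[0,0,0]},{"travel":[0,0.05,2.6],"delta_rot":[0,0,0]},{"travel":[0,0.05,2.6],"delta_rot":[0,0,0]}]'
python3 -m crank '[{"travel":[0,0,0.1],"delta_rot":[0,0,0]},{"travel":[0,0,0.1],"delta_rot":[0,0,0]}]'
```

```text
time: 20.45
position: [0.5126, -0.2837, 0.0709]
ee_rot: [0.998, -0.07, -0.0, -0.0]
ft_force: [-0.6, -1.6, -1.7]
finger_gap: 0.0252
grasp_force: 89.0
time: 20.65
position: [0.5129, -0.284, 0.0705]
ee_rot: [0.998, -0.07, 0.0, 0.0]
ft_force: [0.7, 0.3, -1.5]
finger_gap: 0.0251
grasp_force: 89.0
```

```bash
python3 -m crank '[{"travel":[0,0,0.1],"delta_rot":[0,0,0]},{"travel":[0,0,0.1],"delta_rot":[0,0,0]}]'
python3 -m crank '[{"travel":[0,0,0.07],"delta_rot":[0,0,0]},{"travel":[0,0,0.07],"delta_rot":[0,0,0]}]'
```

```text
time: 20.85
position: [0.5129, -0.2839, 0.0693]
ee_rot: [0.998, -0.07, 0.0, 0.0]
ft_force: [-0.7, 0.2, -1.1]
finger_gap: 0.0253
grasp_force: 89.0
time: 21.05
position: [0.5129, -0.2839, 0.0691]
ee_rot: [0.998, -0.07, 0.0, 0.0]
ft_force: [-1.1, 1.0, 3.4]
finger_gap: 0.025
grasp_force: 89.7
```

```bash
python3 -m crank '[{"travel":[0,0,0],"delta_rot":[0,0,0]},{"travel":[0,0,0],"delta_rot":[0,0,0]},{"travel":[0,0,0],"delta_rot":[0,0,0]},{"travel":[0,0,0],"delta_rot":[0,0,0]},{"travel":[0,0,0],"delta_rot":[0,0,0]},{"travel":[0,0,0],"delta_rot":[0,0,0]}]' 5
python3 -m crank '[{"travel":[0,0,-1],"delta_rot":[0,0,0]},{"travel":[0,0,-3],"delta_rot":[0,0,0]},{"travel":[0,0,-6],"delta_rot":[0,0,0]},{"travel":[0,0,-10],"delta_rot":[0,0,0]},{"travel":[0,0,-14],"delta_rot":[0,0,0]},{"travel":[-5,8,-16],"delta_rot":[0,0,0]},{"travel":[-9,11,-16],"delta_rot":[0,0,0]},{"travel":[-12,14,-16],"delta_rot":[0,0,0]},{"travel":[-12,14,-16],"delta_rot":[0,0,0]},{"travel":[-12,14,-16],"delta_rot":[0,0,0]}]'
python3 - <<'E'
from m import *
import warnings;warnings.simplefilter('ignore')
for k in('side','top'): measure(k,capture(k))
E
```

```text
time: 21.65
position: [0.5128, -0.2838, 0.0686]
ee_rot: [0.998, -0.07, 0.0, 0.0]
ft_force: [0.9, 0.2, -0.5]
finger_gap: 0.0501
grasp_force: 0.0
time: 22.65
position: [0.3715, -0.4086, 0.23]
ee_rot: [0.997, -0.073, -0.0, 0.001]
ft_force: [1.4, 0.6, 0.7]
finger_gap: 0.05
grasp_force: 0.0
side handle top z 0.11716812803902532 n 106 ctr [ 0.5102 -0.2816  0.1136] rect ((0.5090341567993164, -0.277326762676239), (0.0274371188133955, 0.02355829067528248), 83.87970733642578)
  bar 1 
side stand z 0.05040770056296606 ((0.5121261477470398, -0.28102433681488037), (0.07056429237127304, 0.07575918734073639), 22.53036880493164)
side lock z 0.1279534925777293 ctr ((0.5557398796081543, -0.036472104489803314), 0.019522391259670258)
  slot 14 (array([ 0.5584, -0.0412]), np.float64(93.00089461321038), array([0.0011, 0.0047]))
side green 8 (array([ 0.5571, -0.0294]), np.float64(89.70181335445997), array([0.0004, 0.0368])) 0.1194204574226424
side rod [290.7857 156.9643] [ 0.6    -0.0581  0.1535]
side rod [278.64 170.68] [ 0.5998 -0.0153  0.154 ]
top handle top z 0.11577576204758555 n 147 ctr [ 0.5101 -0.2816  0.1124] rect ((0.5101107954978943, -0.2804296910762787), (0.026115616783499718, 0.025502609089016914), 81.79989624023438)
  bar 27 (array([ 0.5091, -0.2776]), np.float64(80.87062452718486), array([0.0064, 0.0081]))
top stand z 0.049203422682287945 ((0.5122016668319702, -0.2831498086452484), (0.07010163366794586, 0.07183638215065002), 21.178220748901367)
top lock z 0.12725232763492755 ctr ((0.5560518503189087, -0.03787185996770859), 0.018424654379487038)
  slot 23 (array([ 0.5569, -0.0374]), np.float64(88.0791222083311), array([0.0015, 0.0061]))
top green 19 (array([ 0.5564, -0.0289]), np.float64(90.32151808700748), array([0.0008, 0.0365])) 0.11938779708655956
top rod [283.5 201. ] [ 0.5998 -0.0168  0.1553]
top rod [303.6 201.6] [ 0.5996 -0.059   0.1544]
```

The driver is back at its starting spot: top at z 0.116, axis at (0.510, -0.281), upright and released. The lock slot lines up with the green marks, so I'll hand in.

```bash
python3 -c "
from station import *
print(hand_in())"
```

```text
the job is handed in; nothing more can be done
None
```

I turned the cam lock home against its stop (torque rose to 0.43 N m, slot within about 3° of the green marks), put the yellow driver back upright in its stand and let go, and handed the job in at about 23 s; the hand-in call gave no verdict.

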